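Clamp a tenoned stub with a sunken knob

ROBOT

A 6-joint arm with a two-finger parallel gripper is mounted at the origin on the work surface. World frame = base frame: x ahead of the robot, y to its left, z up, the work surface at z = 0. Lengths are in m, angles in rad, forces in N, time in s.
With the tool pointing down it reaches from about 0.325 to 0.85 m from the base axis. Payload 4.4 kg.
Tool frame: the origin (TCP) lies midway between the tips of the shut fingers; the grasp point (between the pads) lies 19 mm behind it; z points along the fingers, y is the direction in which the jaws open and shut (so a half turn about z gives the same grasp; the last joint's range is limited). The gripper opens to 94 mm and grips with 3 to 60 N. Pads are 16 mm wide; open, the fingers measure 119 mm over their backs; the gripper's body (75 mm by 177 mm) begins 78 mm behind the grasp point.
Start: joints at [-1.468, 0.207, 1.542, -0, 1.393, -0.15], TCP at [0.144, -0.557, 0.205] pointing down, gripper open.
Joint ranges: [-2.73, 2.73], [-0.86, 2.22], [0.23, 2.46], [-1.11, 4.25], [0.08, 2.63], [-2.82, 2.82]. Speed limits (rad/s): [2.79, 2.79, 3.14, 3.14, 3.14, 3.14].

INTERFACE

Orientations are given as a unit quaternion [w, x, y, z].
In Python, from plant import robot gives the robot as it stands.
- The arm moves only by the tool send_rows, never from a script. Its argument "steps" is a list of rows, each a list of 7 numbers: the shift along the world's x, y, z in cm, then the turn, a rotation vector about the world's x, y, z in rad, then the opening, from -1 (shut) to 1 (fully open), so that 0 is half open. In form: [[dx, dy, dz, rx, ry, rz, claw], ...]. A call has 1 to 20 rows; each row is the pose to reach, as a shift and turn from the pose commanded when the call began; what a row does not reach only later rows make up. A row lasts 1/8 s, in which the tool goes at most 62.5 mm and 10.7 degrees, less where a joint would pass 70% of its speed; a pose out of reach is approached as far as the arm can. A call with a gripper value outside its range is refused whole. The fingers move at their own pace and stop on an object; "force" is the grip in N (left out, the last holds). Time passes only in rows, so rows that repeat a pose let the fingers close. It gives the time, the measured TCP pose, the force and the opening at its end, in the units of the state.
- robot.get_state(): the state, without advancing time (a new reading comes with each control period).
- robot.grab_frame(name): name is "scene" or "top"; returns (picture, depth): 384x512x3 uint8, blue, green, red; 384x512 float32, m along the optical axis (not along the pixel's ray), 0 where there is no reading.
- robot.calibration(name): a dict with "K" (3x3 intrinsics, pixels), "rvec" (rotation vector, rad) and "tvec" (3), from world to camera coordinates, as OpenCV has them. Camera axes: x right, y down, z forward; pixel columns grow to the right and rows downward; lengths in m; the calibration is good to about 2 mm. A picture is of the moment at which its call begins. calibration takes no time and is no camera call.
- robot.sign_off(): hands the job in, once; it reports no verdict.
The state is a dict: "time_s": time; "joint_pos": joint angles; "qd": joint speeds; "joint_efforts": joint torques, N m; "eef_pos": TCP position; "tool_rot": TCP orientation; "wrist_force": force on the tool from outside, world axes, zero at the start; "moment": the same for the moment, N m; "gripper_width": finger opening in m.
Only numpy, scipy, OpenCV 4.12 (cv2) and the standard library are available. Lean on these libraries where they do the work, as an engineer would, in place of code of your own. Each camera call takes 0.05 s, during which the arm holds its last target. There are 200 camera calls.

TASK

Put the light-wood stub that has a tenon on its top into the bed of the aluminium clamping fixture, standing upright (tenon up) between the clamp pad and the fence, and let go of it. Then reach into the round well of the fixture and turn the sunken knob clockwise until the pad has drawn the stub against the fence and you feel it bite, and stop there: snug, so that the stub stays gripped when you let go of the knob, but not squeezed hard enough to dent it. Do not push hard on the fixture, and leave everything else on the bench where it is.

Things in the scene. Friction and masses are not known exactly. Their poses are not given: they have to be found in the camera images.
- stub_center (a point): the stub: light-wood block, body 45 mm (its x) by 40 mm (its y) by 50 mm high, a 26 x 20 mm tenon 16 mm high centred on top (66 mm in all), about 80 g. The point is its centre, 33 mm above its underside; axes square to its faces, z up. It starts upright on the bench right of the fixture (negative y); it and the offcut swap places at random
- fixture: aluminium fixture fixed to the bench, 236 mm along its y, 110 mm along x. Origin on the bench; y runs from knob to fence, z up. Housing with the well: y -128 to -22 mm, 54 mm high. Bed: y -22 to 108 mm, flat floor 14 mm above the bench, open at both x sides. Steel fence across the bed, 100 mm wide, top 54 mm above the bench, face hand-set anywhere from y 53 to 63 mm (not measured)
- bed (a point): on the bed floor, 14 mm above the bench, at fixture x 0, y 29 mm: middle of the gap between the drawn-back pad (face at fixture y = 0) and the fence's usual place. Axes as the fixture's. A stub centred over this point, its 40 mm thickness along y, clears pad and fence by over 3 mm; its x sides stay free for fingers
- clamp_pad: steel clamp pad, plate 50 mm (x) by 12 mm by 36 mm high, 17 to 53 mm above the bench; origin at the middle of its face that meets the stub; y points to the fence. A stiff spring behind it (about 8 N per mm) gives as it bites
- knob_top (a point): centre of the knob's top: black fluted round knob, 32 mm diameter, 30 mm high, axis upright, at fixture y -75 mm, top 42 mm above the bench. It stands in a round well 86 mm in diameter, rim 54 mm and floor 10 mm above the bench: fingers must reach down in the 27 mm wide ring around it, so open them only part way. Grip it at any yaw
- knob (a joint): knob angle, rad; 0 = pad fully back, grows clockwise seen from above, range 0 to 4.5; pad advances 8 mm per rad. Starts at 0 to 0.3; bite comes between 1.6 and 3. Stiff: 0.22 N m friction holds it and the clamping when let go. Past the bite the torque grows about 0.4 N m per rad; snug is 0.11 to 0.2 N m above the free-running torque, and this load pushes the knob back counter-clockwise
- offcut: plain light-wood offcut 52 x 40 x 34 mm high with no tenon, the size of the stub's body; not to be used; origin at the centre of its underside
- glue: white glue bottle, 56 mm diameter, 150 mm high, standing at the back; origin under its centre
- tin: tin can, 84 mm diameter, 75 mm high; origin under its centre
- mallet: hammer lying at the left of the table; origin under its middle
- chisel: screwdriver lying at the right; origin under its middle
- square: carpenter's try square (wood stock, steel blade) lying at the right; origin under its stock
There are look-alikes about, which are no part of the job. Leave any orange or purple look-alike of the part that bears stub_center alone.

How it is judged:
By the outcome, as a careful person would: the job done as asked, in the order asked, and still so for the second after the job is handed in, with the robot touching nothing.
It also fails if it takes over 72 s, if anything falls off the work surface, if the arm or the gripper's body presses on something with over 40 N, if the wrist force passes 120 N, or if a joint passes its speed limit or range.

## Working session

There is one attempt and no reset: what is moved stays moved. The work goes in short steps, Python scripts to look and compute and a tool call to move; the robot and the scene stay as the last step left them, time stands still between calls to the robot, and variables do not carry over. Pictures are saved under pics/ and viewed, about 8 in all and at most 12, crops included, and the job is handed in when it is done.

Besides the shell and the picture viewer there is one more tool, called after ">>>" in YAML: its name, and indented under it one key for each argument. send_rows: Moves the arm, as the interface text tells. Its arguments: {"type":"object","properties":{"steps":{"type":"array"},"force":{"type":"number"}},"required":["steps"]}

```bash
ls; mkdir -p pics; cat > h.py <<'E'
import numpy as np, cv2
from plant import robot
def grab(n,tag):
    im,d=robot.grab_frame(n); cv2.imwrite(f'pics/{tag}.png',im); np.save(f'pics/{tag}.npy',d); return im,d
def cal(n):
    c=robot.calibration(n); R=cv2.Rodrigues(np.array(c['rvec'],float))[0]; return np.array(c['K'],float),R,np.array(c['tvec'],float).ravel()
def ray(n,u,v,z):
    K,R,t=cal(n); d=R.T@np.linalg.solve(K,[u,v,1.]); o=-R.T@t; return o+d*(z-o[2])/d[2]
def cloud(n,d):
    K,R,t=cal(n); v,u=np.mgrid[:d.shape[0],:d.shape[1]]
    p=np.stack([(u-K[0,2])/K[0,0]*d,(v-K[1,2])/K[1,1]*d,d],-1); return (p-t)@R
def proj(n,p):
    K,R,t=cal(n); q=K@(R@np.array(p,float)+t); return q[:2]/q[2]
E
python3 - <<'E'
from h import *
print(robot.get_state())
a,_=grab('top','top0'); b,_=grab('scene','scene0')
for n in('top','scene'):
    K,R,t=cal(n); print(n,K.round(1).tolist(),(-R.T@t).round(3),R[2].round(2))
E
```

```text
pics
{'time_s': 0.0, 'joint_pos': array([-1.46752542e+00,  2.07426601e-01,  1.54291528e+00, -2.48502391e-05,
        1.39351341e+00, -1.50547044e-01]), 'qd': array([ 1.20636425e-03,  3.83066551e-04,  1.01530201e-03,  6.24385970e-05,
        1.15885788e-04, -6.32975141e-06]), 'joint_efforts': array([ 1.14683098e-03, -3.70880485e+01, -2.81415743e+01,  7.00396369e-02,
        3.62541829e-02, -1.83395537e-04]), 'eef_pos': array([ 0.14425462, -0.55578484,  0.20430542]), 'tool_rot': array([-1.13128845e-03,  9.91956945e-01,  1.26570691e-01,  1.45151525e-05]), 'wrist_force': array([-0.56216392,  0.89948425,  0.46139578]), 'moment': array([-0.01354572, -0.00854311, -0.00828116]), 'gripper_width': 0.09418219819006646}
top [[369.2, 0.0, 252.4], [0.0, 369.2, 192.1], [0.0, 0.0, 1.0]] [0.48  0.037 1.287] [ 0.07  0.   -1.  ]
scene [[451.4, 0.0, 255.5], [0.0, 451.4, 190.8], [0.0, 0.0, 1.0]] [1.252 0.6   0.973] [-0.55 -0.44 -0.71]
```

View pics/top0.png

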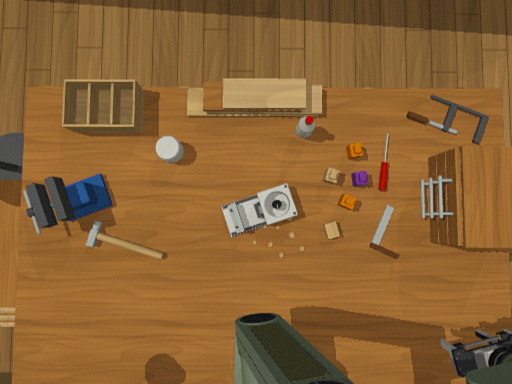

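View pics/scene0.png

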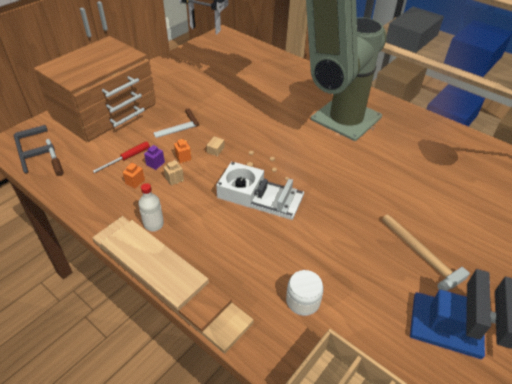

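Top view: light-wood candidates are (332,176) with a tenon and (333,230), which looks plain like the offcut. The look-alikes are orange at (355,150) and (348,202), and purple at (361,179). The fixture's knob is at (277,205) and its fence is towards (235,218). My choice is (332,176), which I'll check in a close crop.

```bash
python3 - <<'E'
from h import *
a=cv2.imread('pics/top0.png'); b=cv2.imread('pics/scene0.png')
A=cv2.resize(a[135:250,210:375],None,fx=4.8,fy=4.8,interpolation=cv2.INTER_CUBIC)[:552]
cv2.imwrite('pics/c1.png',A)
B=cv2.resize(b[125:225,110:310],None,fx=4,fy=4,interpolation=cv2.INTER_CUBIC); cv2.imwrite('pics/c2.png',B)
E
```

```text
(no output)
```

View pics/c1.png

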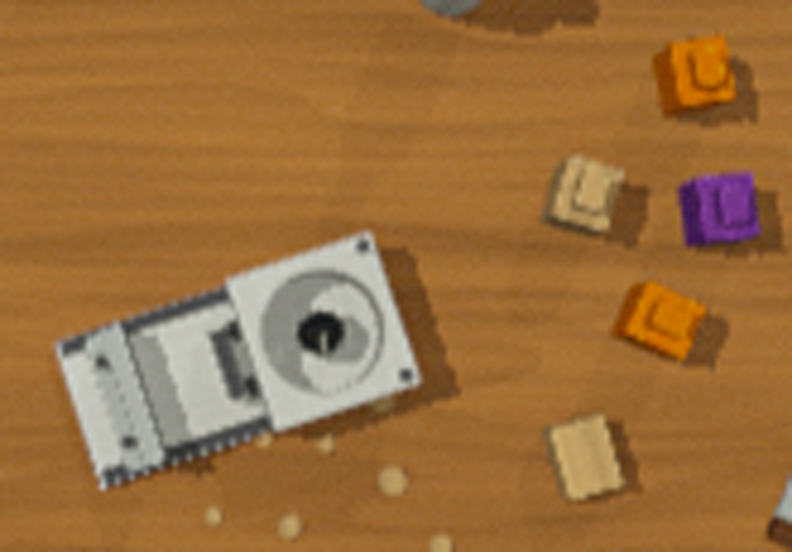

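View pics/c2.png

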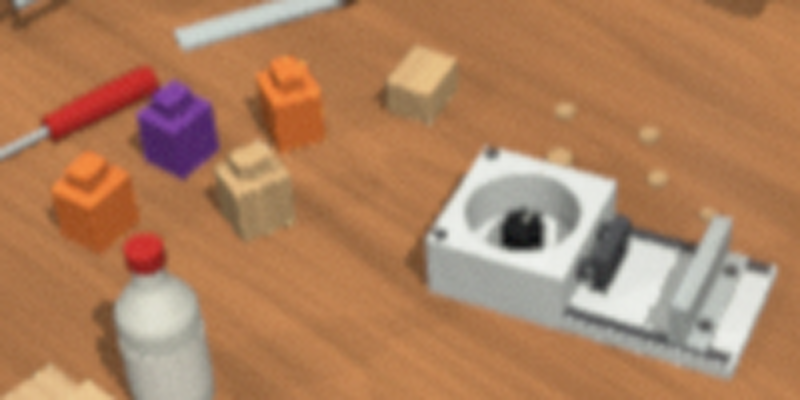

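The crops confirm it: the light-wood block with a tenon is at top-view (332,176), and the plain offcut is at (333,230). Next I'll measure the stub and the fixture.

```bash
python3 - <<'E'
from h import *
for n in('top','scene'):
    im=cv2.imread(f'pics/{n}0.png'); P=cloud(n,np.load(f'pics/{n}0.npy')); z=P[...,2]
    hsv=cv2.cvtColor(im,cv2.COLOR_BGR2HSV)
    print(n)
    def rect(m,name,nm):
        k,l,s,c=cv2.connectedComponentsWithStats(m.astype(np.uint8))
        for i in range(1,k):
            if s[i,4]<nm: continue
            q=P[l==i]; r=cv2.minAreaRect((q[:,:2]*1000).astype(np.float32))
            print(name,c[i].round(1),s[i,4],'mean',q.mean(0).round(4),'z',np.percentile(q[:,2],[5,50,95]).round(4),'rect',np.round(r[0],1),np.round(r[1],1),round(r[2],1))
    box=(P[...,0]>.3)&(P[...,0]<.65)&(P[...,1]<.2)&(P[...,1]>-.42)
    white=(hsv[...,1]<60)
    rect(box&white&(abs(z-.054)<.006),'housing/fence',30)
    rect(box&(hsv[...,2]<70)&(z>.015)&(z<.05)&white,'black',8)
    wood=box&(P[...,1]<-.1)&~white&(hsv[...,0]>8)&(hsv[...,0]<28)&(hsv[...,1]<150)
    rect(wood&(abs(z-.05)<.006),'body top',10)
    rect(wood&(abs(z-.066)<.006),'tenon',6)
    rect(box&(P[...,1]<-.1)&(z>.026)&(z<.042)&wood,'offcut top',20)
E
```

```text
top
housing/fence [276.7 203.8] 522 mean [ 0.5289 -0.0435  0.0538] z [0.0499 0.0539 0.0575] rect [528.7 -44.2] [109.  105.8] 18.7
housing/fence [237.4 217.4] 125 mean [0.4829 0.0878 0.0539] z [0.0505 0.0539 0.0581] rect [483.5  88.1] [99.  13.8] 18.7
housing/fence [257.  210.6] 53 mean [0.5059 0.0224 0.0526] z [0.0489 0.0529 0.056 ] rect [505.7  22.2] [48.6 11.7] 18.8
black [276.3 203.7] 52 mean [ 0.5296 -0.0428  0.042 ] z [0.0373 0.0419 0.0471] rect [528.7 -43.7] [26.2 26.7] 45.5
body top [331.5 175.5] 104 mean [ 0.6252 -0.2284  0.0504] z [0.0457 0.0503 0.054 ] rect [ 626.3 -229.8] [39.7 45. ] 74.4
tenon [332.9 174.5] 46 mean [ 0.6267 -0.2299  0.0659] z [0.0622 0.0656 0.0702] rect [ 627. -230.] [20.5 24.7] 73.3
offcut top [331.4 229.9] 185 mean [ 0.442  -0.2299  0.0332] z [0.0289 0.0335 0.0369] rect [ 441.6 -230.4] [51.7 40.1] 16.4
scene
housing/fence [240.3 178.4] 569 mean [ 0.5338 -0.0418  0.0539] z [0.0494 0.0541 0.0575] rect [529.9 -45.3] [117.2 108.1] 18.3
housing/fence [262.1 184.6] 53 mean [0.5116 0.023  0.0531] z [0.0493 0.0529 0.057 ] rect [512.2  22.7] [50.7 12.8] 19.4
housing/fence [284.6 191. ] 137 mean [0.4898 0.089  0.0542] z [0.05   0.0543 0.0575] rect [486.6  87.3] [101.3  14.7] 19.6
black [240.1 182.6] 66 mean [ 0.5366 -0.0406  0.039 ] z [0.0293 0.0404 0.0446] rect [536. -43.] [24.  27.5] 3.6
black [261.5 190.6] 40 mean [0.5207 0.0288 0.0392] z [0.0284 0.0394 0.0492] rect [511.7  28.2] [41.8 10.3] 4.4
body top [173.1 168.5] 99 mean [ 0.6324 -0.2248  0.0503] z [0.0456 0.0502 0.0544] rect [ 629.9 -229.7] [42.2 45.8] 74.0
tenon [171.9 163.7] 55 mean [ 0.6303 -0.23    0.0649] z [0.061  0.0646 0.0682] rect [ 629.4 -231.1] [24.5 28.2] 83.7
offcut top [215.1 142.8] 152 mean [ 0.4467 -0.2293  0.0335] z [0.0278 0.034  0.0376] rect [ 445.  -231.5] [57.6 41. ] 16.3
offcut top [177.1 173.8] 45 mean [ 0.6304 -0.2119  0.0347] z [0.0268 0.0344 0.0415] rect [ 631.3 -211. ] [ 8.5 35.2] 69.7
```

>>> send_rows:
  steps:
    - [48.3,32.6,-8,0,0,1.041,0.5]
    - [48.3,32.6,-8,0,0,1.041,0.5]
    - [48.3,32.6,-8,0,0,1.041,0.5]
    - [48.3,32.6,-8,0,0,1.041,0.5]
    - [48.3,32.6,-8,0,0,1.041,0.5]
    - [48.3,32.6,-8,0,0,1.041,0.5]
    - [48.3,32.6,-8,0,0,1.041,0.5]
    - [48.3,32.6,-8,0,0,1.041,0.5]
    - [48.3,32.6,-8,0,0,1.041,0.5]
    - [48.3,32.6,-8,0,0,1.041,0.5]
    - [48.3,32.6,-8,0,0,1.041,0.5]
    - [48.3,32.6,-8,0,0,1.041,0.5]
    - [48.3,32.6,-8,0,0,1.041,0.5]
    - [48.3,32.6,-8,0,0,1.041,0.5]
  force: 25

```text
time_s: 1.85
eef_pos: [0.6267, -0.2317, 0.1259]
tool_rot: [0.0, 0.798, 0.602, 0.0]
wrist_force: [-0.3, -0.2, -0.4]
gripper_width: 0.0705
```

>>> send_rows:
  steps:
    - [0.1,0.1,-4,0,0,0,0.5]
    - [0.1,0.1,-8,0,0,0,0.5]
    - [0.1,0.1,-10,0,0,0,0.5]
    - [0.1,0.1,-11,0,0,0,0.5]
    - [0.1,0.1,-11,0,0,0,0.5]
    - [0.1,0.1,-11,0,0,0,-0.2]
    - [0.1,0.1,-11,0,0,0,-0.2]
    - [0.1,0.1,-11,0,0,0,-0.2]
    - [0.1,0.1,-11,0,0,0,-0.2]
    - [0.1,0.1,-11,0,0,0,-0.2]
    - [0.1,0.1,-11,0,0,0,-0.2]
  force: 25

```text
time_s: 3.22
eef_pos: [0.629, -0.2299, 0.0165]
tool_rot: [0.001, 0.798, 0.603, 0.0]
wrist_force: [-0.9, -0.2, 5.6]
gripper_width: 0.0446
```

>>> send_rows:
  steps:
    - [0,0,3,0,0,0,-0.2]
    - [0,0,7,0,0,0,-0.2]
    - [0,0,10,0,0,0,-0.2]
    - [-3,6,10,0,0,0.15,-0.2]
    - [-5.5,11.5,10,0,0,0.3,-0.2]
    - [-8,17,10,0,0,0.45,-0.2]
    - [-10.5,22.5,10,0,0,0.605,-0.2]
    - [-12.5,27,10,0,0,0.605,-0.2]
    - [-13.3,28.5,10,0,0,0.605,-0.2]
    - [-13.3,28.5,10,0,0,0.605,-0.2]
    - [-13.3,28.5,10,0,0,0.605,-0.2]
    - [-13.3,28.5,10,0,0,0.605,-0.2]
    - [-13.3,28.5,10,0,0,0.605,-0.2]
  force: 25

```text
time_s: 4.85
eef_pos: [0.4959, 0.0545, 0.1154]
tool_rot: [0.0, 0.582, 0.813, -0.0]
wrist_force: [-0.2, 0.1, -0.7]
gripper_width: 0.045
```

```bash
python3 - <<'E'
from h import *
for i in range(3):
    im,d=grab('scene','s1'); s=robot.get_state(); print(s['time_s'],s['eef_pos'].round(4),s['tool_rot'].round(4),s['wrist_force'].round(2),s['moment'].round(3),s['gripper_width'].round(4),s['joint_pos'].round(2))
cv2.imwrite('pics/s1c.png',cv2.resize(im[90:240,160:360],None,fx=4,fy=4,interpolation=cv2.INTER_CUBIC))
E
```

```text
Traceback (most recent call last):
AttributeError: 'float' object has no attribute 'round'
```

```bash
cat >> h.py <<'E'
def st():
    s=robot.get_state(); print(round(s['time_s'],2),s['eef_pos'].round(4),s['tool_rot'].round(4),'F',s['wrist_force'].round(2),'M',s['moment'].round(3),round(s['gripper_width'],4),s['joint_pos'].round(2)); return s
E
python3 - <<'E'
from h import *
for i in range(2):
    im,d=grab('scene','s1'); st()
cv2.imwrite('pics/s1c.png',cv2.resize(im[90:240,160:360],None,fx=4,fy=4,interpolation=cv2.INTER_CUBIC))
E
```

```text
4.95 [0.4956 0.0548 0.1154] [-0.      0.5822  0.8131 -0.    ] F [ 0.14 -0.01 -1.28] M [-0.019 -0.059  0.099] 0.0451 [-0.06  0.14  1.82 -0.    1.18 -0.39]
5.0 [0.4956 0.055  0.1154] [-0.      0.5821  0.8131 -0.    ] F [-0.38  0.41 -1.23] M [-0.044 -0.129 -0.008] 0.045 [-0.06  0.14  1.82 -0.    1.18 -0.39]
```

View pics/s1c.png

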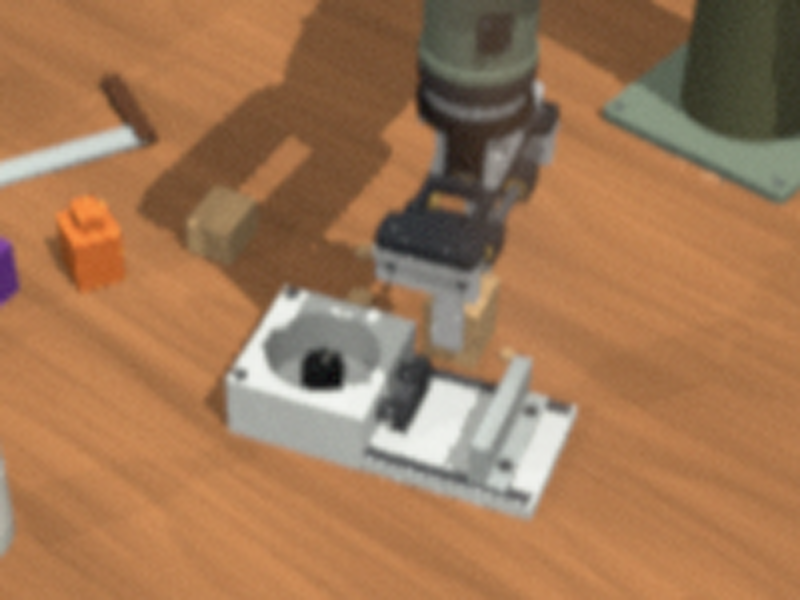

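The stub is held upright over the bed (crop about (475,320)), with nothing else disturbed. I'll check its offset in the hand using the depth.

```bash
python3 - <<'E'
from h import *
im=cv2.imread('pics/s1.png'); P=cloud('scene',np.load('pics/s1.npy')); hsv=cv2.cvtColor(im,cv2.COLOR_BGR2HSV)
a=np.radians(18.8); O=np.array([.505,.0266]); 
q=P[...,:2]-O; fx=q@[np.cos(a),np.sin(a)]; fy=q@[-np.sin(a),np.cos(a)]
m=(P[...,2]>.09)&(P[...,2]<.17)&(abs(fx)<.03)&(fy>0)&(fy<.07)&(hsv[...,1]>50)&(hsv[...,0]<28)&(hsv[...,0]>8)
print(m.sum(),[np.percentile(v[m]*1000,[2,10,25,50,75,90,98]).round(1) for v in(fx,fy,P[...,2])])
h=np.histogram(fy[m]*1000,np.arange(0,70,2.5)); print(h[0])
E
```

```text
199 [array([-20.8, -14.2,  -1.2,  19.4,  22.5,  23.5,  24.7]), array([ 9. , 11.5, 32.4, 43. , 47. , 47.6, 48.2]), array([100.4, 103.9, 110. , 128.9, 145.6, 149.2, 151.1])]
[ 0  0  0 11 12 10  3  3  3  2  2  2  3  2  9 17 19 19 54 28  0  0  0  0
  0  0  0]
```

>>> send_rows:
  steps:
    - [-0.06,0.19,-3,0,0,0,-0.2]
    - [-0.06,0.19,-6,0,0,0,-0.2]
    - [-0.06,0.19,-7.5,0,0,0,-0.2]
    - [-0.06,0.19,-8.1,0,0,0,-0.2]
    - [-0.06,0.19,-8.4,0,0,0,-0.2]
    - [-0.06,0.19,-8.4,0,0,0,-0.2]
    - [-0.06,0.19,-8.4,0,0,0,-0.2]

```text
time_s: 5.88
eef_pos: [0.4956, 0.0573, 0.0322]
tool_rot: [0.001, 0.582, 0.813, 0.0]
wrist_force: [-0.3, -0.5, -1.1]
gripper_width: 0.0449
```

```bash
python3 -c "
from h import *
st()"
```

```text
5.88 [0.4956 0.0573 0.0322] [7.000e-04 5.818e-01 8.134e-01 5.000e-04] F [-0.29 -0.5  -1.12] M [-0.042 -0.086 -0.048] 0.0449 [-0.06  0.27  1.87  0.    1.   -0.39]
```

>>> send_rows:
  steps:
    - [0,0,-0.1,0,0,0,-0.2]
    - [0,0,-0.15,0,0,0,-0.2]
    - [0,0,-0.15,0,0,0,-0.2]
    - [0,0,-0.15,0,0,0,0.4]
    - [0,0,-0.15,0,0,0,0.4]
    - [0,0,-0.15,0,0,0,0.4]
    - [0,0,-0.15,0,0,0,0.4]
    - [0,0,4,0,0,0,0.4]
    - [0,0,9,0,0,0,0.4]
    - [0,0,11,0,0,0,0.4]

```text
time_s: 7.12
eef_pos: [0.4969, 0.0572, 0.1448]
tool_rot: [0.002, 0.582, 0.813, 0.002]
wrist_force: [-0.0, -0.4, -0.9]
gripper_width: 0.0662
```

>>> send_rows:
  steps:
    - [1.5,-4,0,0,0,0.17,0]
    - [3,-8,0,0,0,0.34,0]
    - [3.4,-10.1,0,0,0,0.51,0]
    - [3.4,-10.1,0,0,0,0.68,0]
    - [3.4,-10.1,0,0,0,0.85,0]
    - [3.4,-10.1,0,0,0,1.02,0]
    - [3.4,-10.1,0,0,0,1.19,0]
    - [3.4,-10.1,0,0,0,1.36,-0.02]
    - [3.4,-10.1,0,0,0,1.396,-0.02]
    - [3.4,-10.1,0,0,0,1.396,-0.02]
    - [3.4,-10.1,0,0,0,1.396,-0.02]
    - [3.4,-10.1,0,0,0,1.396,-0.02]

```text
time_s: 8.62
eef_pos: [0.5288, -0.0437, 0.1414]
tool_rot: [0.0, -0.077, 0.997, -0.0]
wrist_force: [-0.6, 0.3, 0.6]
gripper_width: 0.0463
```

```bash
python3 - <<'E'
from h import *
im,d=grab('scene','s2'); st(); st()
cv2.imwrite('pics/s2c.png',cv2.resize(im[80:230,180:380],None,fx=4,fy=4,interpolation=cv2.INTER_CUBIC))
P=cloud('scene',d); hsv=cv2.cvtColor(im,cv2.COLOR_BGR2HSV)
a=np.radians(18.8); O=np.array([.505,.0266]); 
q=P[...,:2]-O; fx=q@[np.cos(a),np.sin(a)]; fy=q@[-np.sin(a),np.cos(a)]
for lo,hi in((.06,.072),(.076,.084)):
    m=(P[...,2]>lo)&(P[...,2]<hi)&(abs(fx)<.03)&(fy>0)&(fy<.058)&(hsv[...,1]>50)
    r=cv2.minAreaRect((np.stack([fx,fy],-1)[m]*1000).astype(np.float32)); print(m.sum(),P[m].mean(0).round(4),r)
E
```

```text
8.68 [ 0.5288 -0.0437  0.1415] [ 0.     -0.0768  0.997  -0.    ] F [ 1.17 -0.36 -0.5 ] M [ 0.063 -0.182 -0.029] 0.0463 [-0.25  0.18  1.72 -0.    1.25 -1.97]
8.68 [ 0.5288 -0.0437  0.1415] [ 0.     -0.0768  0.997  -0.    ] F [ 1.17 -0.36 -0.5 ] M [ 0.063 -0.182 -0.029] 0.0463 [-0.25  0.18  1.72 -0.    1.25 -1.97]
116 [0.5021 0.0608 0.0652] ((0.9264945983886719, 30.055601119995117), (41.30474090576172, 51.023155212402344), 89.15589904785156)
52 [0.4973 0.0564 0.0798] ((0.4648466110229492, 30.359251022338867), (20.113136291503906, 29.048128128051758), 87.24244689941406)
```

View pics/s2c.png

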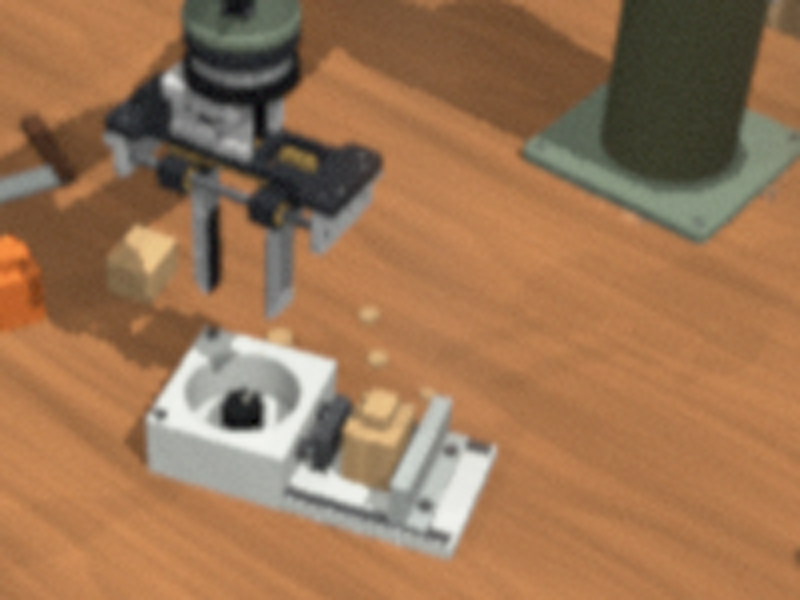

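The crop shows the stub upright in the bed at (375,435), between pad and fence and square to them, with the open gripper above the well. Next I'll reach into the well and grip the knob lightly.

>>> send_rows:
  steps:
    - [0,-0.05,-5,0,0,0,-0.02]
    - [0,-0.05,-8.5,0,0,0,-0.02]
    - [0,-0.05,-10.5,0,0,0,-0.02]
    - [0,-0.05,-12,0,0,0,-0.02]
    - [0,-0.05,-12.4,0,0,0,-0.02]
    - [0,-0.05,-12.4,0,0,0,-0.02]
    - [0,-0.05,-12.4,0,0,0,-0.5]
    - [0,-0.05,-12.4,0,0,0,-0.5]
    - [0,-0.05,-12.4,0,0,0,-0.5]
    - [0,-0.05,-12.4,0,0,0,-0.5]
  force: 6

```text
time_s: 9.93
eef_pos: [0.5296, -0.0442, 0.0183]
tool_rot: [0.001, -0.077, 0.997, -0.0]
wrist_force: [-0.5, 0.9, 5.1]
gripper_width: 0.0317
```

```bash
python3 -c "
from h import *
st()"
```

```text
9.93 [ 0.5296 -0.0442  0.0183] [ 8.00e-04 -7.70e-02  9.97e-01 -1.00e-04] F [-0.52  0.91  5.05] M [ 0.26  -0.061 -0.025] 0.0317 [-0.25  0.35  1.8   0.    1.   -1.97]
```

>>> send_rows:
  steps:
    - [0,0,0,0,0,0,-0.5]
    - [0,0,0,0,0,0,-0.5]
    - [0,0,0,0,0,-0.1,-0.5]
    - [0,0,0,0,0,-0.2,-0.5]
    - [0,0,0,0,0,-0.3,-0.5]
    - [0,0,0,0,0,-0.4,-0.5]
    - [0,0,0,0,0,-0.5,-0.5]
  force: 45

```text
time_s: 10.8
eef_pos: [0.5296, -0.0442, 0.0183]
tool_rot: [0.001, 0.173, 0.985, -0.0]
wrist_force: [-1.6, 2.0, 6.3]
gripper_width: 0.031
```

```bash
python3 -c "
from h import *
print(st()['qd'][5])"
```

```text
10.8 [ 0.5296 -0.0442  0.0183] [ 8.000e-04  1.732e-01  9.849e-01 -0.000e+00] F [-1.58  1.96  6.31] M [ 0.213 -0.035  0.26 ] 0.031 [-0.25  0.35  1.8   0.    1.   -1.47]
0.7923139986306005
```

>>> send_rows:
  steps:
    - [0,0,0,0,0,-0.1,-0.5]
    - [0,0,0,0,0,-0.2,-0.5]
    - [0,0,0,0,0,-0.3,-0.5]
    - [0,0,0,0,0,-0.4,-0.5]
    - [0,0,0,0,0,-0.5,-0.5]

```text
time_s: 11.42
eef_pos: [0.5296, -0.0442, 0.0184]
tool_rot: [0.001, 0.411, 0.911, 0.0]
wrist_force: [-0.9, 0.7, 6.3]
gripper_width: 0.0316
```

```bash
python3 -c "
from h import *
print(st()['qd'][5], robot.get_state()['joint_efforts'][5])
for i in range(4): grab('scene','t'); s=robot.get_state(); print(s['moment'][2],s['joint_efforts'][5],s['qd'][5])"
```

```text
11.43 [ 0.5296 -0.0442  0.0184] [8.000e-04 4.115e-01 9.114e-01 1.000e-04] F [-0.87  0.67  6.25] M [ 0.148 -0.036  0.231] 0.0316 [-0.25  0.35  1.8  -0.    1.   -0.97]
0.7942265245005081 -0.4295082204043865
-0.004702813664495325 0.2546319644898176 -0.1339347112418586
-0.14187136847574983 0.1571386121213436 -0.03831805970896771
-0.09722665673499707 -0.09048763196915388 -0.00471540846282949
-0.10949692552578227 -0.1362573215737939 -0.0014692732066009738
```

>>> send_rows:
  steps:
    - [0,0,0,0,0,-0.1,-0.5]
    - [0,0,0,0,0,-0.2,-0.5]
    - [0,0,0,0,0,-0.3,-0.5]
    - [0,0,0,0,0,-0.4,-0.5]
    - [0,0,0,0,0,-0.5,-0.5]

```text
time_s: 12.25
eef_pos: [0.5296, -0.0442, 0.0183]
tool_rot: [0.001, 0.624, 0.781, 0.0]
wrist_force: [0.2, 1.9, 5.1]
gripper_width: 0.0313
```

```bash
python3 -c "
from h import *
print(st()['qd'][5], robot.get_state()['joint_efforts'][5])"
```

```text
12.25 [ 0.5296 -0.0442  0.0183] [7.000e-04 6.242e-01 7.813e-01 3.000e-04] F [0.19 1.9  5.14] M [0.144 0.024 0.254] 0.0313 [-0.25  0.35  1.8  -0.    1.   -0.47]
0.7948904035809824 -0.42564000003039837
```

>>> send_rows:
  steps:
    - [0,0,0,0,0,-0.1,-0.5]
    - [0,0,0,0,0,-0.2,-0.5]

```text
time_s: 12.5
eef_pos: [0.5295, -0.0442, 0.0184]
tool_rot: [0.001, 0.699, 0.715, 0.0]
wrist_force: [-1.0, 1.7, 5.5]
gripper_width: 0.0314
```

```bash
python3 - <<'E'
from h import *
print(st()['qd'][5], robot.get_state()['joint_efforts'][5])
im,d=grab('scene','s3')
cv2.imwrite('pics/s3c.png',cv2.resize(im[80:230,180:380],None,fx=4,fy=4,interpolation=cv2.INTER_CUBIC))
P=cloud('scene',d); hsv=cv2.cvtColor(im,cv2.COLOR_BGR2HSV)
a=np.radians(18.8); O=np.array([.505,.0266]); 
q=P[...,:2]-O; fx=q@[np.cos(a),np.sin(a)]; fy=q@[-np.sin(a),np.cos(a)]
for lo,hi in((.06,.072),(.076,.084)):
    m=(P[...,2]>lo)&(P[...,2]<hi)&(abs(fx)<.03)&(fy>0)&(fy<.062)&(hsv[...,1]>50)
    r=cv2.minAreaRect((np.stack([fx,fy],-1)[m]*1000).astype(np.float32)); print(m.sum(),r)
m=(abs(P[...,2]-.054)<.004)&(abs(fx)<.045)&(fy>.05)&(fy<.08)&(hsv[...,1]<50); print('fence',np.percentile(fy[m]*1000,[2,50,98]))
E
```

```text
12.5 [ 0.5295 -0.0442  0.0184] [7.000e-04 6.990e-01 7.151e-01 3.000e-04] F [-0.96  1.66  5.46] M [0.166 0.071 0.235] 0.0314 [-0.25  0.35  1.8  -0.    1.   -0.27]
0.7927930744956557 -0.4255548119544983
116 ((2.5038890838623047, 33.515869140625), (41.48009490966797, 46.86252212524414), 87.5662841796875)
49 ((-0.3015718460083008, 34.061614990234375), (19.388755798339844, 31.055130004882812), 88.2949447631836)
fence [56.67347209 63.74154925 70.65155809]
```

View pics/s3c.png

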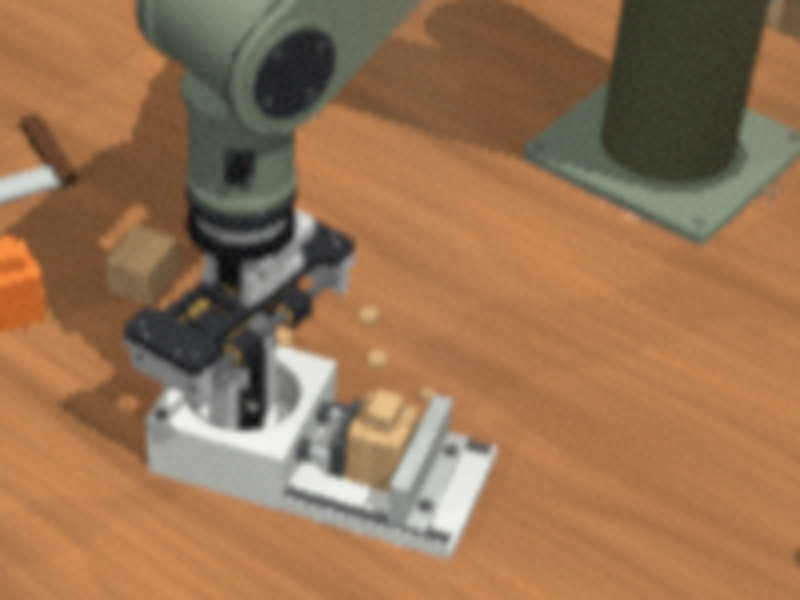

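The crop shows the pad at (335,440) pushing the stub (380,440), with a few mm left before the fence. Joint-6 effort at constant speed is a clean torque signal, about 0.4256 when running free. I'll continue at the same speed.

>>> send_rows:
  steps:
    - [0,0,0,0,0,-0.1,-0.5]
    - [0,0,0,0,0,-0.2,-0.5]
    - [0,0,0,0,0,-0.3,-0.5]

```text
time_s: 12.92
eef_pos: [0.5296, -0.0442, 0.0184]
tool_rot: [0.001, 0.798, 0.603, 0.0]
wrist_force: [-0.1, 1.4, 5.0]
gripper_width: 0.031
```

```bash
python3 -c "
from h import *
print(st()['qd'][5], robot.get_state()['joint_efforts'][5])"
```

```text
12.93 [ 0.5296 -0.0442  0.0184] [6.000e-04 7.981e-01 6.026e-01 5.000e-04] F [-0.07  1.38  5.  ] M [0.207 0.067 0.216] 0.031 [-0.25  0.35  1.8  -0.    1.    0.03]
0.7899579484458141 -0.40010548196733
```

>>> send_rows:
  steps:
    - [0,0,0,0,0,-0.1,-0.5]

```text
time_s: 13.05
eef_pos: [0.5295, -0.0442, 0.0184]
tool_rot: [0.001, 0.827, 0.562, 0.0]
wrist_force: [0.4, 1.9, 5.9]
gripper_width: 0.0313
```

```bash
python3 -c "
from h import *
print(st()['qd'][5], robot.get_state()['joint_efforts'][5])"
```

```text
13.05 [ 0.5295 -0.0442  0.0184] [6.000e-04 8.271e-01 5.620e-01 5.000e-04] F [0.36 1.9  5.95] M [0.156 0.091 0.315] 0.0313 [-0.25  0.35  1.8  -0.    1.    0.13]
0.7913977381068329 -0.35039646551012993
```

The bite has started: effort is up 0.075 N m and the wrist moment has risen to match. I'll go on in small steps to about +0.155.

>>> send_rows:
  steps:
    - [0,0,0,0,0,-0.1,-0.5]

```text
time_s: 13.18
eef_pos: [0.5295, -0.0442, 0.0184]
tool_rot: [0.001, 0.854, 0.52, 0.0]
wrist_force: [0.6, 1.3, 4.8]
gripper_width: 0.0315
```

```bash
python3 -c "
from h import *
print(st()['qd'][5], robot.get_state()['joint_efforts'][5])"
```

```text
13.18 [ 0.5295 -0.0442  0.0184] [5.000e-04 8.541e-01 5.200e-01 5.000e-04] F [0.58 1.31 4.77] M [0.239 0.083 0.383] 0.0315 [-0.25  0.35  1.8  -0.    1.    0.23]
0.7910025280540391 -0.30260302126407623
```

>>> send_rows:
  steps:
    - [0,0,0,0,0,-0.07,-0.5]

```text
time_s: 13.3
eef_pos: [0.5296, -0.0442, 0.0184]
tool_rot: [0.001, 0.872, 0.49, 0.0]
wrist_force: [0.3, 0.6, 5.4]
gripper_width: 0.0312
```

```bash
python3 -c "
from h import *
print(st()['qd'][5], robot.get_state()['joint_efforts'][5])
for i in range(6): grab('scene','t'); s=robot.get_state(); print(s['moment'][2].round(3),s['joint_efforts'][5].round(3),s['qd'][5].round(3),s['joint_pos'][5].round(4))"
```

```text
13.3 [ 0.5296 -0.0442  0.0184] [6.000e-04 8.716e-01 4.903e-01 5.000e-04] F [0.28 0.55 5.44] M [0.217 0.105 0.424] 0.0312 [-0.25  0.35  1.8  -0.    1.    0.3 ]
0.5480497804620036 -0.028981223003938794
0.232 0.423 -0.093 0.3017
0.072 0.34 -0.026 0.2988
0.057 0.165 -0.004 0.2982
0.1 0.133 0.0 0.2981
0.135 0.133 0.0 0.2981
0.124 0.135 -0.001 0.2981
```

>>> send_rows:
  steps:
    - [0,0,0,0,0,0,-0.03]
    - [0,0,0,0,0,0,-0.03]
    - [0,0,0,0,0,0,-0.03]
    - [0,0,0,0,0,0,-0.03]
    - [0,0,1,0,0,0,-0.03]
    - [0,0,4,0,0,0,-0.03]
    - [0,0,9,0,0,0,-0.03]
    - [0,0,13,0,0,0,-0.03]
    - [0,-5,15,0,0,0,-0.03]
    - [0,-11,15,0,0,0,-0.03]
    - [0,-15,15,0,0,0,-0.03]
    - [0,-15,15,0,0,0,-0.03]
    - [0,-15,15,0,0,0,-0.03]

```text
time_s: 15.22
eef_pos: [0.5286, -0.1937, 0.1677]
tool_rot: [-0.0, 0.871, 0.491, 0.0]
wrist_force: [-0.2, 0.0, -0.5]
gripper_width: 0.0453
```

```bash
python3 - <<'E'
from h import *
im,d=grab('scene','s4'); it,dt=grab('top','t4'); st()
A=cv2.resize(im[80:230,180:380],None,fx=3,fy=3,interpolation=cv2.INTER_CUBIC); B=cv2.resize(it[140:250,210:310],None,fx=2,fy=2,interpolation=cv2.INTER_CUBIC)
C=np.zeros((450,800,3),np.uint8); C[:,:600]=A; C[:220,600:]=B; cv2.imwrite('pics/s4c.png',C)
a=np.radians(18.8); O=np.array([.505,.0266]); 
for n,im,d in(('scene',im,d),('top',it,dt)):
    P=cloud(n,d); hsv=cv2.cvtColor(im,cv2.COLOR_BGR2HSV)
    q=P[...,:2]-O; fx=q@[np.cos(a),np.sin(a)]; fy=q@[-np.sin(a),np.cos(a)]
    for lo,hi in((.058,.072),(.076,.084)):
        m=(P[...,2]>lo)&(P[...,2]<hi)&(abs(fx)<.03)&(fy>0)&(fy<.065)&(hsv[...,1]>50)
        r=cv2.minAreaRect((np.stack([fx,fy],-1)[m]*1000).astype(np.float32)); print(n,m.sum(),np.round(r[0],1),np.round(r[1],1),round(r[2],1),P[...,2][m].mean().round(4))
    m=(abs(P[...,2]-.054)<.004)&(abs(fx)<.045)&(fy>.05)&(fy<.08)&(hsv[...,1]<50); print('fence',np.percentile(fy[m]*1000,[2,50,98]).round(1))
E
```

```text
15.32 [ 0.5287 -0.1929  0.1675] [-3.000e-04  8.710e-01  4.913e-01  0.000e+00] F [-0.01 -0.29  0.34] M [-0.047 -0.106 -0.019] 0.046 [-0.5   0.21  1.61  0.    1.31  0.04]
scene 128 [ 1.6 35.6] [40.4 51.1] 88.1 0.0642
scene 51 [ 1.4 35.4] [32.9 20. ] 3.9 0.0801
fence [56.7 63.9 70.5]
top 114 [-0.9 37.2] [39.8 43.9] 89.8 0.0639
top 47 [-0.7 37.4] [19.7 25.8] 89.8 0.0803
fence [58.3 64.7 72. ]
```

View pics/s4c.png

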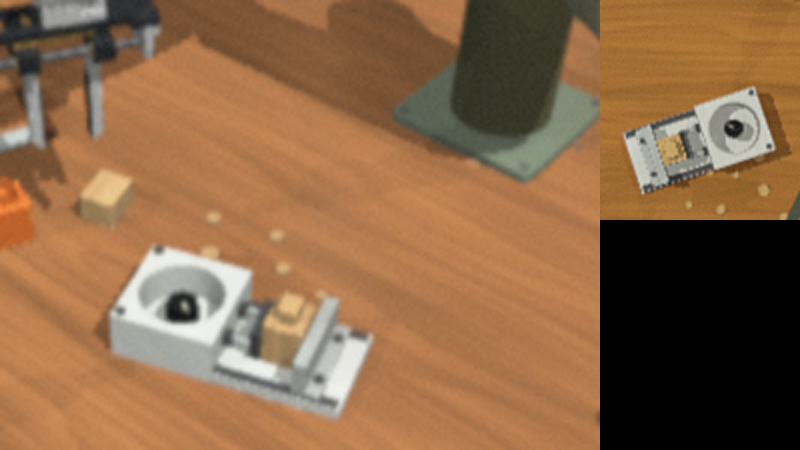

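The stub (crop (287,330)) sits upright and square, touching both fence and pad, and the gripper is well clear. I'm handing it in.

```bash
python3 -c "
from plant import robot
print(robot.sign_off())"
```

```text
the job is handed in; nothing more can be done
None
```

I set the light-wood stub with the tenon upright in the fixture's bed and let go. I then turned the knob clockwise through about 2.27 rad of hand turn, until it bit and was snug, and released it. I handed the job in at about 15 s of robot time.

- **Snugness:** the last steady reading, 0.07 rad before I stopped, was +0.12 N m by joint-6 effort and +0.14 N m by wrist moment, relative to free-running. I estimate a final load of about +0.15 to +0.18 N m, inside the 0.11 to 0.2 window. The higher figure is a single noisy wrist reading, and I had no steady-speed reading at the final angle.
- **Stub position:** after release, both cameras showed the stub upright, square and on the bed floor. Its fence-side face was within about 1 mm of the measured fence face, with the pad against it. The two views differ by about 2 mm, which is calibration error.
- **Not checked:** I did not turn the knob again after letting go to confirm it held.
- **Everything else:** the last views showed no change to the other items in the crop, and I touched nothing else. Wrist forces in my readings stayed under about 7 N.

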